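# Hang the tall rinsing cup on the long draining peg

## Robot

A 7-joint arm with a two-finger parallel gripper is mounted at the origin on the work surface. World frame = base frame: x ahead of the robot, y to its left, z up, the work surface at z = 0. Lengths are in m, angles in rad, forces in N, time in s.
With the tool pointing down it reaches from about 0.425 to 0.825 m from the base axis. Payload 3.6 kg.
Tool frame: the origin (TCP) lies where the fingers leave the gripper's body, on its centre line; the fingertips stand 73 mm ahead of it and the grasp point (between the pads) lies 54 mm ahead of it; x points along the fingers, y is the direction in which the jaws open and shut, and the axes are right-handed (so a half turn about x gives the same grasp; the last joint's range is limited). The gripper opens to 85 mm and grips with 20 to 120 N. Pads are 22 mm wide; open, the fingers measure 114 mm over their backs; the gripper's body (76 mm by 85 mm) begins 54 mm behind the grasp point. The pads swing forward as they close: fully open they stand 13 mm farther back than shut.
Start: joints at [1.077, 0.615, -0.013, 1.423, 0.008, 1.103, -0.04], TCP at [0.293, -0.58, 0.304] pointing down, gripper open.
Joint ranges: [-3.12, 3.12], [-0.3, 2.06], [-1.34, 1.32], [0.26, 2.42], [-1.36, 4.5], [0.01, 1.98], [-2.84, 2.84]. Speed limits (rad/s): [2.79, 2.79, 3.14, 3.14, 3.14, 3.14, 3.14].

## Interface

Orientations are given as a unit quaternion [x, y, z, w].
In Python, from station import arm, snapshot, camera_info, ticket gives the robot as it stands. Calls block until the motion is done:
- arm.movep(position, orientation): joint-space move of the TCP to a pose.
- arm.line_to(position, velocity=0.15, ori=None): straight line of the TCP; ori=None keeps the orientation; velocity is the mean speed in m/s.
- arm.move_j(angles): joint-space move.
- arm.move_gripper(opening, effort=None): opening from 0.0 (shut) to 1.0 (fully open); effort is the grip in N (None keeps the last); returns when the fingers have stopped.
- arm.pause(seconds).
- arm.ik(position, orientation): joint angles nearest the present ones, or None.
- snapshot(name): name is "side" or "top"; returns the picture (480x640x3 uint8, blue, green, red); there is no depth.
- camera_info(name): a dict with "fx", "fy", "cx", "cy" (pixels), "R" (3x3) and "t" (3): a world point X has camera coordinates R X + t. Camera axes: x right, y down, z forward; pixel columns grow to the right and rows downward; lengths in m; the calibration is good to about 2 mm. A picture is of the moment at which its call begins. camera_info takes no time and is no camera call.
A pose or a line that the arm cannot do raises arm.MotionError and nothing moves.
- ticket.finish_job(): hands the job in, once; it reports no verdict.
Readings, each from a call of its own:
- arm.read_time(): time.
- arm.read_joint_positions(): joint angles.
- arm.read_dq(): joint speeds.
- arm.read_effort(): joint torques, N m.
- arm.read_tool_pos(): TCP position.
- arm.read_eef_rot(): TCP orientation.
- arm.read_ft_force(): force on the tool from outside, world axes, zero at the start.
- arm.read_wrist_torque(): the same for the moment, N m.
- arm.read_opening(): opening from 0.0 (shut) to 1.0 (fully open).
Only numpy, scipy, OpenCV 4.12 (cv2) and the standard library are available. Lean on these libraries where they do the work, as an engineer would, in place of code of your own. Each camera call takes 0.05 s, during which the arm holds its last target.

## Task

The washed parts cups stand mouth-down on the bench. Hang the tall steel cup mouth-down on the long peg of the draining rack, so that it is fully on, with the inside of its base resting on the peg's tip, and let go. Set it on the peg, do not drop it, and leave the short steel cup standing where it is.

Things in the scene. Friction and masses are not known exactly. Their poses are not given: they have to be found in the camera images.
- tall_cup_center (a point): Centre, half-way up, of the tall loose steel cup that stands mouth-down (closed base on top). Height 100 mm, round, no handle, tapered: outside diameter 54 mm at the base, 60 mm at the mouth. Wall 2.5 mm, base 4 mm thick: the inside of the base lies 46 mm from this point along +z. z runs along the cup's axis from mouth to base (up at the start). About 0.16 kg.
- short_cup_center (a point): Centre, half-way up, of the short steel cup, a bystander: mouth-down on the bench, 55 mm high, 54 mm across at the base (top), 60 mm at the mouth.
- long_peg_tip (a point): Rounded end of the long peg, a fixed steel rod 12 mm thick and 140 mm long that rises from the draining rack (aluminium tray 180 x 300 mm, 14 mm rim). Tip 135 mm above the bench. z is vertical; the peg leans 20 degrees towards this point's own -x (roughly towards the robot): foot to tip is (-sin 20, 0, cos 20) in its axes.
- short_peg_tip (a point): Rounded end of the rack's short peg, which stays empty: 75 mm long, tip 73 mm above the bench, same thickness and lean, 150 mm to one side of the long peg (left or right varies).
Things that resemble listed ones, but are neither listed nor needed, are in the scene too. Leave any green, orange or yellow look-alike of the part that bears tall_cup_center alone.

How it is judged:
At the end, for the whole second after the job is handed in: The tall cup hangs at rest (slower than 30 mm/s), mouth down (its axis within 40 degrees of vertical), with the long peg's tip inside it: within 12 mm of the inside of its base along the cup's axis and within 28 mm of that axis each way. The short cup is within 20 mm of where it stood (z of long_peg_tip in the frame of tall_cup_center between 0.034 and 0.052 m and x of long_peg_tip in the frame of tall_cup_center between -0.028 and 0.028 m and y of long_peg_tip in the frame of tall_cup_center between -0.028 and 0.028 m and angle between tall_cup_center's own z axis and vertical below 0.7 rad and linear speed of tall_cup below 0.03 m/s and distance of short_cup_center from where it was at the start of the episode below 0.02 m); the robot touches nothing.
It fails at once if the short cup is moved by more than 20 mm (distance of short_cup_center from where it was at the start of the episode above 0.02 m).
It fails at once if the tall cup is dropped (falls freely faster than 0.7 m/s, a fall of some 25 mm) (contact force between tall_cup and the fingers below 0.05 N and linear speed of tall_cup above 0.7 m/s).
It also fails if it takes over 35 s, if anything falls off the work surface, if the arm or the gripper's body presses on something with over 40 N, if the wrist force passes 120 N, or if a joint passes its speed limit or range.

## Working session

There is one attempt and no reset: what is moved stays moved. The work goes in short steps, each a Python script; the robot and the scene stay as the last script left them, time stands still between calls to the robot, and variables do not carry over. Pictures are saved under pics/ and viewed, and the job is handed in when it is done.

```bash
ls; mkdir -p pics; python3 - <<'E'
from station import arm, snapshot, camera_info
import cv2
for n in ("side","top"):
    cv2.imwrite(f"pics/{n}0.png",snapshot(n)); print(camera_info(n))
print(arm.read_time(),arm.read_eef_rot(),arm.read_opening())
E
```

```text
pics
{'fx': 489.3047386329266, 'fy': 489.3047386329266, 'cx': 330.3175748543704, 'cy': 239.61004374558226, 'R': array([[ 0.81220153, -0.58323462, -0.01288629],
       [-0.44226057, -0.60117815, -0.66557525],
       [ 0.38043957,  0.54628033, -0.74621949]]), 't': array([-0.47561536,  0.32885194,  0.68647976])}
{'fx': 604.1643990790321, 'fy': 604.1643990790321, 'cx': 322.1952248831656, 'cy': 237.0414484882317, 'R': array([[-0.07322779, -0.99731349, -0.00186801],
       [-0.97724689,  0.072128  , -0.19946446],
       [ 0.19906333, -0.01278084, -0.97990328]]), 't': array([0.00498281, 0.57719835, 1.05754286])}
0.1 [-0.68773179 -0.16436721  0.68811952 -0.16278798] 1.0007323483612791
```

View pics/side0.png

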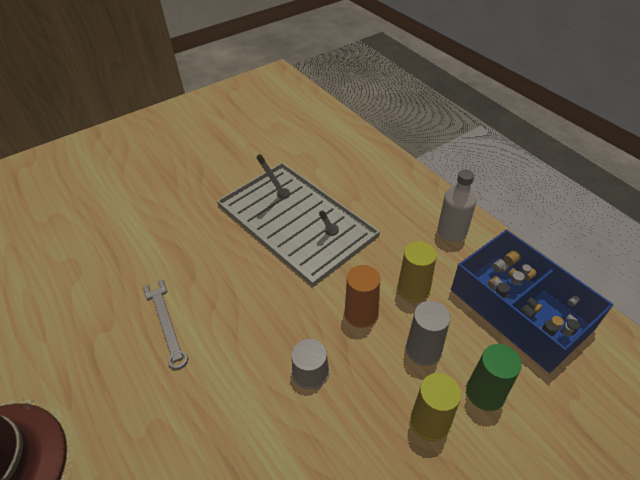

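View pics/top0.png

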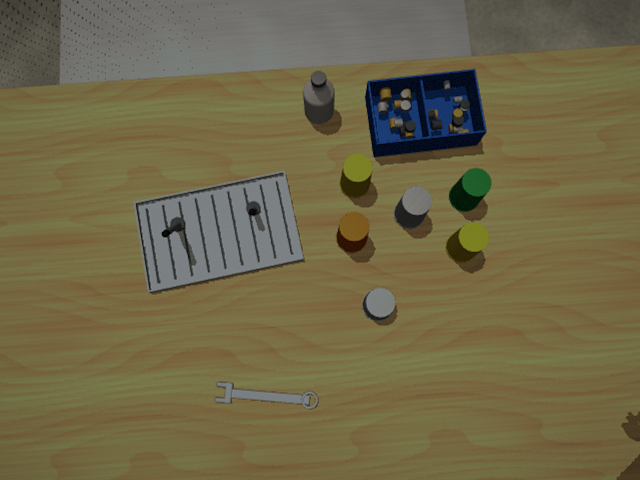

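Candidates for the tall steel cup, as (side) / (top) pixels:
- Grey tall cup: (428,333) / (413,207)
- Short grey cup: (310,364) / (380,303)
- Grey bottle: (457,210) / (319,97)
- Look-alikes: two yellow, (417,270) and (435,407); orange (363,296); green (494,377), all side pixels

By the description I choose the grey tall cup. I'll check it in close crops.

```bash
python3 - <<'E'
import cv2,numpy as np
s=cv2.imread("pics/side0.png");t=cv2.imread("pics/top0.png")
def c(im,x,y,w,h,f): return cv2.resize(im[y:y+h,x:x+w],None,fx=f,fy=f,interpolation=cv2.INTER_CUBIC)
cv2.imwrite("pics/a.png",np.hstack([c(s,390,290,80,90,5),c(t,375,170,80,90,5)]))
cv2.imwrite("pics/b.png",np.hstack([c(s,245,145,60,70,6),c(t,150,200,60,70,6)]))
E
```

```text
(no output)
```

View pics/a.png

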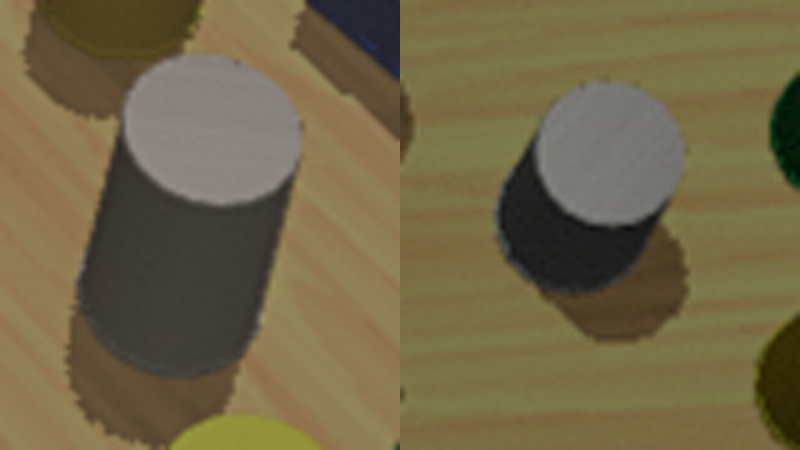

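View pics/b.png

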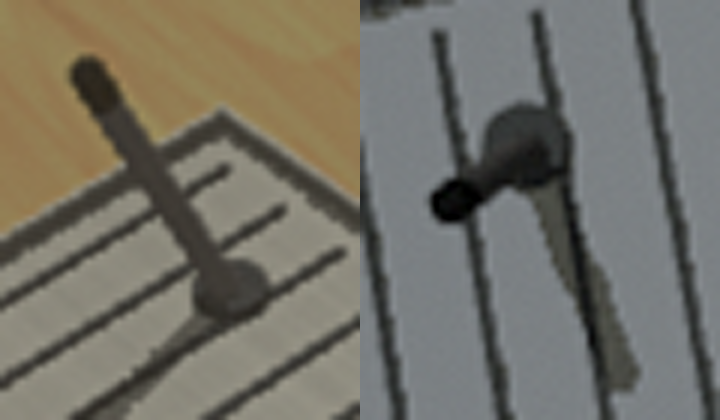

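The crop confirms it: a tall, plain steel cup with its closed base on top, base face centred at side (432.4,316) and top (417.2,200.6). The long peg's tip is at side (259.5,156.5) and top (165.3,233.5).

```bash
cat > h.py <<'E'
from station import arm, snapshot, camera_info
import numpy as np, cv2
from scipy.spatial.transform import Rotation as Rot
CI={n:camera_info(n) for n in("side","top")}
def ray(n,p):
    c=CI[n];d=c["R"].T@np.array([(p[0]-c["cx"])/c["fx"],(p[1]-c["cy"])/c["fy"],1]);return -c["R"].T@c["t"],d
def plane(n,p,z):
    o,d=ray(n,p);return o+d*(z-o[2])/d[2]
def tri(ps,pt):
    A=[];b=[]
    for n,p in(("side",ps),("top",pt)):
        o,d=ray(n,p);d=d/np.linalg.norm(d);P=np.eye(3)-np.outer(d,d);A.append(P);b.append(P@o)
    return np.linalg.lstsq(np.vstack(A),np.hstack(b),rcond=None)[0]
def proj(n,X):
    c=CI[n];q=c["R"]@np.array(X)+c["t"];return np.array([c["fx"]*q[0]/q[2]+c["cx"],c["fy"]*q[1]/q[2]+c["cy"]])
E
python3 - <<'E'
from h import *
np.set_printoptions(precision=4,suppress=True)
def show(k,ps,pt,z): print(k,tri(ps,pt),plane("side",ps,z)[:2],plane("top",pt,z)[:2])
show("cup",(432.4,316),(417.2,200.6),.1)
show("tip",(259.7,156.8),(165.3,233.5),.132)
show("foot",(283,193),(178,225),.01)
show("stip",(323,213),(253,211),.073)
show("short",(310,352),(380,303),.055)
show("orange",(363.5,279),(354,226),.1)
show("yel1",(420,256),(357.5,168),.1)
show("yel2",(440,391),(474,237),.1)
show("green",(501,361),(476,183),.1)
print(*[plane("top",p,.014)[:2] for p in [(136,203),(286,174),(302,261),(150,291)]])
print(Rot.from_quat(arm.read_eef_rot()).as_matrix())
E
```

```text
cup [ 0.622  -0.2123  0.1005] [ 0.623  -0.2123] [ 0.6216 -0.2121]
tip [0.5876 0.2329 0.1318] [0.5879 0.2326] [0.5871 0.233 ]
foot [0.6311 0.2387 0.009 ] [0.6315 0.2376] [0.6301 0.2387]
stip [0.6315 0.0861 0.0718] [0.631  0.0851] [0.6311 0.0861]
short [ 0.4496 -0.1334  0.0588] [ 0.4534 -0.1323] [ 0.4473 -0.1329]
orange [ 0.5842 -0.0951  0.0969] [ 0.5827 -0.0969] [ 0.5834 -0.0949]
yel1 [ 0.6928 -0.1108  0.0926] [ 0.6877 -0.1148] [ 0.6905 -0.1103]
yel2 [ 0.5475 -0.305   0.1028] [ 0.5491 -0.3045] [ 0.5477 -0.3056]
green [ 0.6474 -0.3221  0.1003] [ 0.6487 -0.3225] [ 0.6465 -0.3215]
[0.679  0.3182] [0.7162 0.0236] [0.5413 0.0038] [0.5052 0.2938]
[[-0.0011  0.4501 -0.893 ]
 [ 0.002  -0.893  -0.4501]
 [-1.     -0.0023  0.    ]]
```

```bash
cat >> h.py <<'E'
np.set_printoptions(precision=4,suppress=True)
TIP=np.array([.5875,.2328,.135]); U=np.array([-.99,-.137,0]); U/=np.linalg.norm(U)
def axis(tdeg): a=np.radians(tdeg); return np.sin(a)*U+np.cos(a)*np.array([0,0,1])
def quat(down,jaw):
    x=down/np.linalg.norm(down); y=jaw-x*(x@jaw); y/=np.linalg.norm(y)
    return Rot.from_matrix(np.column_stack([x,y,np.cross(x,y)])).as_quat()
LAT=np.cross(U,[0,0,1])
CUP=np.array([.622,-.2122])
def pickq(deg): a=np.radians(deg); return quat(np.array([0,0,-1.]),np.array([np.cos(a),np.sin(a),0]))
E
python3 - <<'E'
from h import *
for d in (0,-15,15,180,165,195):
    for z in(.118,.33): print(d,z,arm.ik([*CUP,z],pickq(d)))
for s in (1,-1):
  for t in (20,10):
    for L in (.023,.16): print(s,t,L,arm.ik(TIP+axis(t)*L,quat(-axis(t),s*LAT)))
print(arm.read_ft_force())
E
```

```text
0 0.118 [ 0.419   0.8403 -0.2189  1.5678  0.237   0.7597  0.0983]
0 0.33 [ 0.4648  0.6228 -0.3088  1.3555  0.1919  1.1924  0.1396]
-15 0.118 [ 0.3919  0.8364 -0.1705  1.5688  0.1854  0.7522 -0.1208]
-15 0.33 [ 0.4297  0.6169 -0.2436  1.3569  0.1511  1.1859 -0.0893]
15 0.118 [ 0.4455  0.845  -0.2664  1.5668  0.2873  0.7685  0.3188]
15 0.33 [ 0.4994  0.6302 -0.3738  1.3542  0.2329  1.2002  0.3686]
180 0.118 [ 0.03    0.8822  0.4826  1.5822 -0.5187  0.8078 -2.4144]
180 0.33 [ 0.0289  0.6453  0.4952  1.3723 -0.3116  1.2011 -2.5895]
165 0.118 [-0.0042  0.8977  0.5495  1.5834 -0.5862  0.8304 -2.6217]
165 0.33 [-0.008   0.6586  0.5695  1.3737 -0.3601  1.2127 -2.8114]
195 0.118 [ 0.0633  0.8694  0.419   1.581  -0.4532  0.7892 -2.2062]
195 0.33 [ 0.0667  0.6343  0.4215  1.3709 -0.264   1.1918 -2.3668]
1 20 0.023 [-0.2885  0.6834 -0.2586  1.8833  0.8415  0.3684  0.4845]
1 20 0.16 [ 0.1145  0.5735 -0.9189  1.87    0.9379  0.7935  0.4088]
1 10 0.023 [-0.1396  0.7458 -0.4815  1.7518  0.6667  0.639   0.6989]
1 10 0.16 [ 0.0933  0.641  -0.8961  1.6773  0.7071  0.9837  0.6623]
-1 20 0.023 [-0.6052  0.6823  0.2334  1.8932 -0.1713  0.2483 -1.7216]
-1 20 0.16 [-0.3794  0.4306 -0.1491  1.8842  0.3715  0.5319 -2.2312]
-1 10 0.023 [-0.4573  0.6996  0.0403  1.7625  0.0488  0.5131 -1.9025]
-1 10 0.16 [-0.2868  0.508  -0.2426  1.6891  0.2465  0.8067 -2.0811]
[-0.25    0.0197 -0.2869]
```

```bash
python3 - <<'E'
from h import *
arm.movep([*CUP,.27],pickq(0))
arm.line_to([*CUP,.118],velocity=.1)
print("pre",arm.read_tool_pos(),arm.read_ft_force())
arm.move_gripper(0.0,effort=40)
print(arm.read_opening(),arm.read_ft_force(),arm.read_time())
arm.line_to([*CUP,.148],velocity=.06)
cv2.imwrite("pics/g1.png",np.hstack([snapshot("side")[150:450,280:580],snapshot("top")[80:380,270:570]]))
print(arm.read_opening(),arm.read_ft_force(),arm.read_time())
E
```

```text
pre [ 0.6224 -0.2123  0.1188] [ 0.1069 -0.4929 -0.6336]
0.6492647298005116 [-0.4149  0.3774  5.3979] 3.9583
0.6438215121465991 [ 1.0056  0.0327 -1.7225] 4.7083
```

View pics/g1.png

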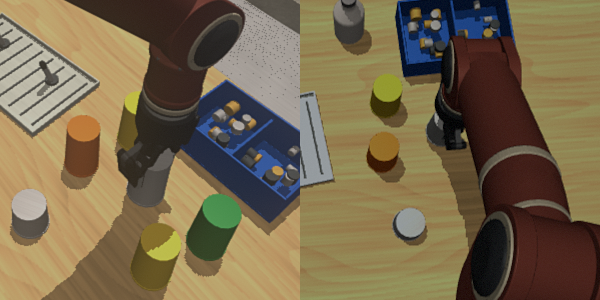

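The side view shows the cup held upright between the fingers and lifted clear, at about (150,180) in the crop. The short cup is undisturbed at (30,212), and the force reading of −1.7 N fits the cup's weight. Next I carry it to the pre-insertion pose.

```bash
python3 - <<'E'
from h import *
arm.move_gripper(0.0,effort=60)
arm.line_to([*CUP,.33],velocity=.15)
print(arm.read_opening())
q=quat(-axis(20),LAT)
arm.movep(TIP+axis(20)*.165,q)
print(arm.read_opening(),arm.read_tool_pos(),TIP+axis(20)*.165,arm.read_ft_force(),arm.read_time())
cv2.imwrite("pics/g2.png",np.hstack([cv2.resize(snapshot("side")[60:260,180:380],(400,400)),cv2.resize(snapshot("top")[130:330,80:280],(400,400))]))
E
```

```text
0.6417194271534574
0.6466794257324411 [0.533  0.223  0.2899] [0.5316 0.2251 0.29  ] [-0.0815  0.1502 -0.8248] 7.9333
```

View pics/g2.png

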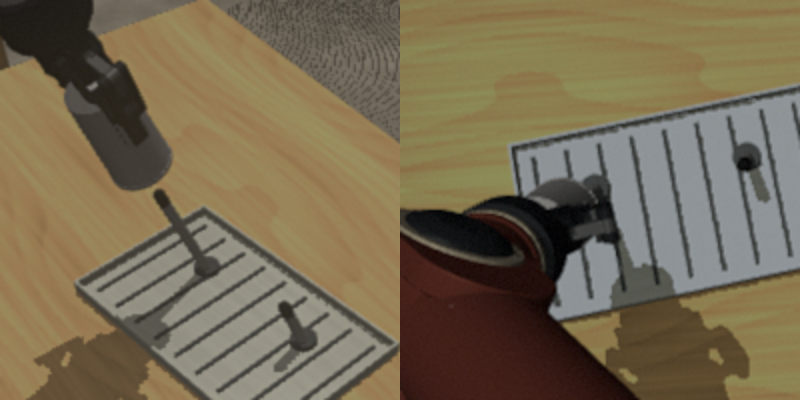

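```bash
python3 - <<'E'
from h import *
p=arm.read_tool_pos();R=Rot.from_quat(arm.read_eef_rot()).as_matrix()
print(R[:,0],-axis(20))
im=snapshot("side")
x,y=np.array(p),R[:,0]
t=np.linspace(0,2*np.pi,40)
for L,r in((.018,.027),(.118,.030)):
    for k in t:
        c=proj("side",p+R[:,0]*L+r*(np.cos(k)*R[:,1]+np.sin(k)*R[:,2])); 
        q=tuple(int(v) for v in ((c-[200,80])*5+2)); 
        if L: globals().setdefault('Q',[]).append(q)
big=cv2.resize(im[80:200,200:320],None,fx=5,fy=5,interpolation=cv2.INTER_CUBIC)
for q in Q: cv2.circle(big,q,2,(0,255,0),-1)
for L in(0,.05,.1):
    cv2.circle(big,tuple(int(v) for v in (proj("side",TIP-axis(20)*L)-[200,80])*5+2),3,(0,0,255),-1)
cv2.imwrite("pics/g3.png",big)
E
```

```text
[ 0.3392  0.0449 -0.9396] [ 0.3388  0.0469 -0.9397]
```

View pics/g3.png

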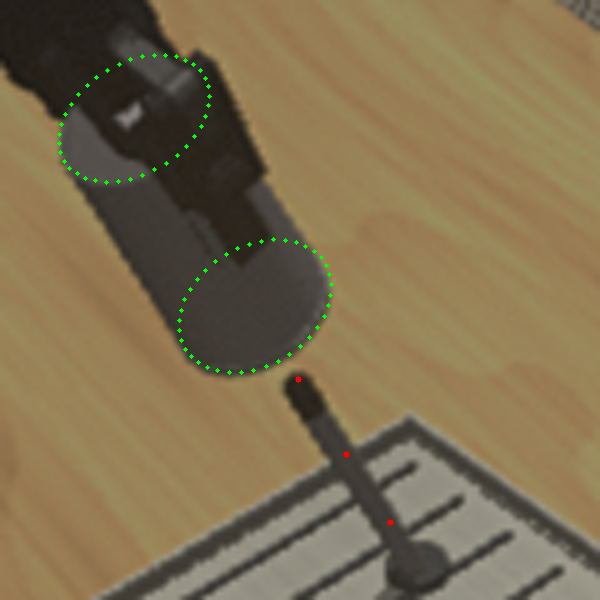

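The overlay matches: the predicted cup rims (green) fall on the cup's edges and the peg points (red) on the rod. The cup mouth lines up with the peg, so I insert along the peg's axis and feel for the seat.

```bash
python3 - <<'E'
from h import *
a=axis(20)
off=np.array([0.,0.,0.])
def f(): return np.array(arm.read_ft_force())
for L in(.12,.08,.05,.034):
    arm.line_to(TIP+a*L,velocity=.1); print(L,f(),arm.read_opening())
arm.pause(.2); f0=f(); L=.034
while L>.010:
    L-=.0015; arm.line_to(TIP+a*L,velocity=.02); df=f()-f0; print(round(L,4),df)
    if df@a>4: break
print(arm.read_tool_pos(),TIP+a*L,arm.read_opening(),arm.read_time())
cv2.imwrite("pics/g4.png",np.hstack([cv2.resize(snapshot("side")[60:260,180:380],(400,400)),cv2.resize(snapshot("top")[130:330,80:280],(400,400))]))
E
```

```text
0.12 [-0.7157 -0.0382 -2.468 ] 0.6387609366814421
0.08 [ 0.1346 -0.1553 -1.1216] 0.6428600004977815
0.05 [ 0.3507  0.6518 -1.9412] 0.640327083153567
0.034 [ 0.5353  0.0932 -2.202 ] 0.6368397326152094
0.0325 [-0.302   0.5251  0.167 ]
0.031 [-0.268  -0.8486  0.0656]
0.0295 [-0.669   0.2244 -0.2016]
0.028 [-0.6254 -0.3342 -0.9193]
0.0265 [-0.0481  1.1395 -0.568 ]
0.025 [-1.4332  0.4124 -0.212 ]
0.0235 [-0.0281  0.0253 -0.1893]
0.022 [-2.4096  0.371   5.057 ]
[0.58   0.2319 0.1562] [0.58   0.2318 0.1557] 0.6371225343260545 12.1917
```

View pics/g4.png

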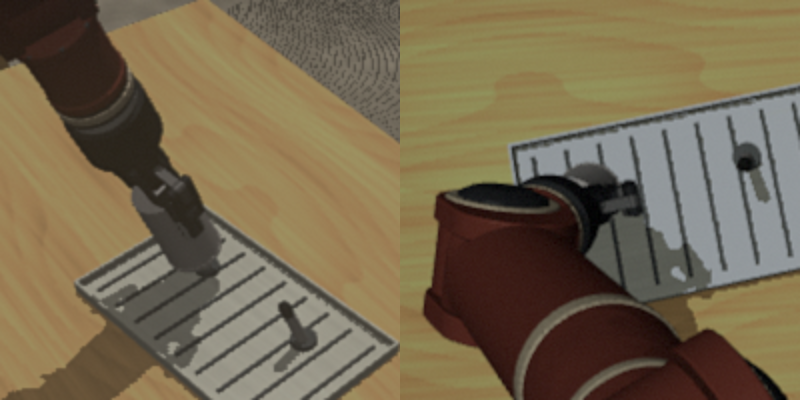

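The base met the tip at the expected depth (5 N contact at L = 22 mm), and the side view shows the cup over the peg at (178,230). I'll tilt it about the tip towards its hanging angle, then open gradually.

```bash
python3 - <<'E'
from h import *
arm.line_to(TIP+axis(13)*.0222,velocity=.02,ori=quat(-axis(13),LAT))
print(arm.read_ft_force())
for o in(.68,.74,.82,1.0):
    arm.move_gripper(o); print(o,arm.read_opening(),arm.read_ft_force())
arm.pause(.3)
print(arm.read_time())
cv2.imwrite("pics/g5.png",np.hstack([cv2.resize(snapshot("side")[80:230,180:330],(400,400)),cv2.resize(snapshot("top")[160:310,100:250],(400,400))]))
E
```

```text
[ 1.4023 -1.0759  2.7117]
0.68 0.6826531978588383 [-0.1643 -0.1538  0.275 ]
0.74 0.7371951260364816 [ 0.7065  0.1593 -0.0931]
0.82 0.8211564599061509 [0.1992 0.4748 0.4223]
1.0 0.9971264960689089 [-0.3299 -0.2364  0.5292]
13.9167
```

View pics/g5.png

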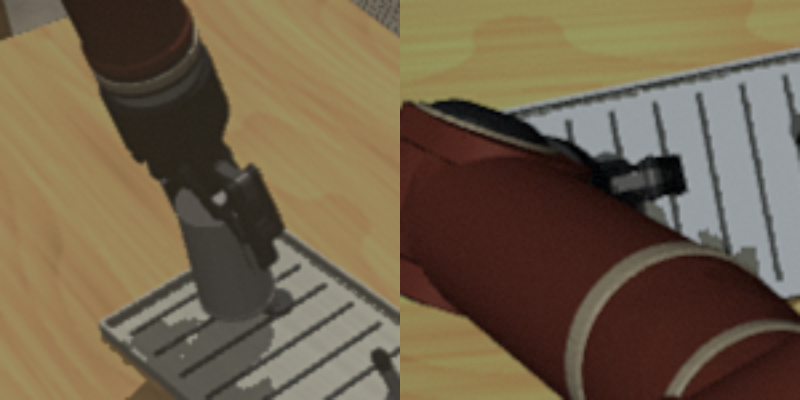

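The cup hangs on the peg, nearly upright at (230,260), with the fingers open either side and no force on the tool. I retract along the tool axis.

```bash
python3 - <<'E'
from h import *
p=np.array(arm.read_tool_pos()); a=axis(13)
arm.line_to(p+a*.06,velocity=.06); print(arm.read_ft_force())
arm.line_to(p+a*.15,velocity=.12); print(arm.read_ft_force())
q=np.array(arm.read_tool_pos()); arm.line_to(q+[-.05,-.08,.06],velocity=.15)
arm.pause(.5)
print(arm.read_time())
s=snapshot("side");t=snapshot("top")
cv2.imwrite("pics/g6s.png",s)
cv2.imwrite("pics/g6t.png",t)
cv2.imwrite("pics/g6.png",np.hstack([cv2.resize(s[110:230,210:330],(400,400)),cv2.resize(t[160:310,100:250],(400,400))]))
E
```

```text
[-0.8175 -0.4146 -0.5081]
[-0.1966 -0.6242 -0.4377]
17.4583
```

View pics/g6.png

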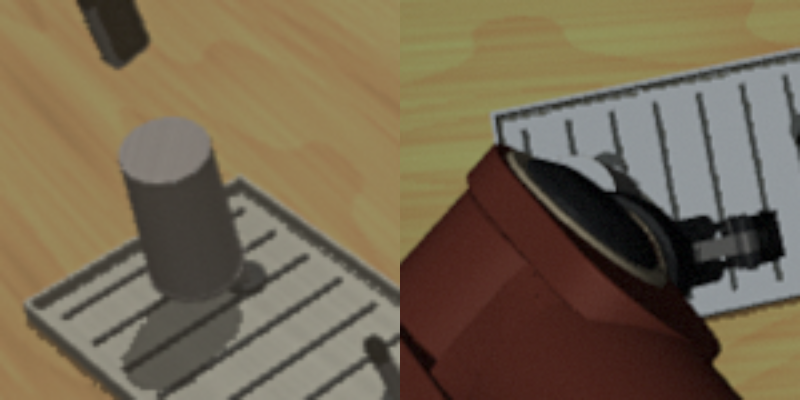

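View pics/g6s.png

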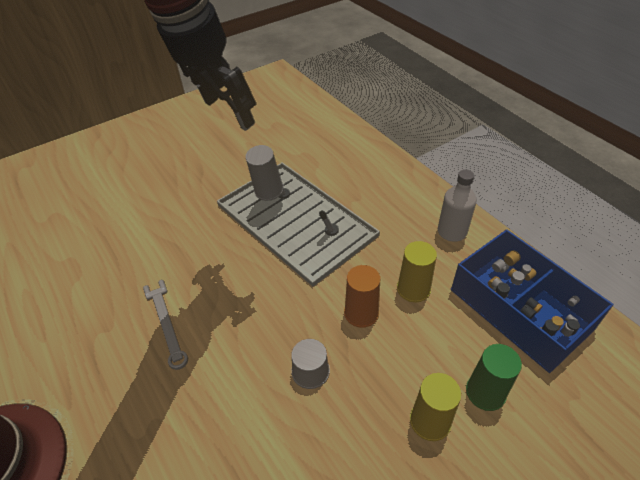

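```bash
python3 - <<'E'
from h import *
print("expected base top px",proj("side",TIP+axis(8)*.004))
s=snapshot("side").astype(int); arm.pause(.5); d=abs(snapshot("side").astype(int)-s)
print("motion in cup roi",d[135:215,240:300].max(),"short cup diff",abs(s-cv2.imread("pics/side0.png"))[335:395,285:335].max())
from station import ticket
ticket.finish_job(); print(arm.read_time())
E
```

```text
expected base top px [258.7907 154.0776]
motion in cup roi 4 short cup diff 9
the job is handed in; nothing more can be done
the job is handed in; nothing more can be done
```

The tall steel cup hangs mouth-down on the long peg, and the job is handed in. I gripped the cup from above and slid it along the peg's 20° axis until its base touched the tip at about 5 N. I then tilted it towards its hanging angle, opened the gripper in steps and backed off. The clock read 17.5 s of the 35 s, a little over half a second before hand-in.

- **Seating:** in the last side picture the cup's base centre is at about (260,155). A fully seated cup would put it at (258.8,154.1), so it is on the tip to within a pixel or two.
- **At rest:** two pictures 0.5 s apart showed no change in the cup beyond noise (at most 4 grey levels).
- **Short cup:** its image is unchanged from the start (at most 9 grey levels), so it has not moved.
- **Robot clear:** the gripper is away from everything, with only sensor noise on the wrist force.

In the last top picture the arm hid most of the hung cup, so the final position rests on the side view alone. No check failed or disagreed, but the hand-in reports no verdict.

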